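# Close up the tool blanks in the marking jig and latch them

### The arm

A 6-joint arm with a two-finger parallel gripper is mounted at the origin on the work surface. World frame = base frame: x ahead of the robot, y to its left, z up, the work surface at z = 0. Lengths are in m, angles in rad, forces in N, time in s.
With the tool pointing down it reaches from about 0.35 to 0.925 m from the base axis. Payload 6.4 kg.
Tool frame: the origin (TCP) lies midway between the tips of the shut fingers; the grasp point (between the pads) lies 19 mm behind it (pinch_z is the distance from the TCP to the grasp point, in m); z points along the fingers, y is the direction in which the jaws open and shut (so a half turn about z gives the same grasp; the last joint's range is limited). The gripper opens to 94 mm and grips with 3 to 60 N. Pads are 16 mm wide; open, the fingers measure 119 mm over their backs; the gripper's body (75 mm by 177 mm) begins 78 mm behind the grasp point.
Start: joints at [1.072, 0.245, 1.558, -0, 1.339, -0.174], TCP at [0.207, 0.616, 0.205] pointing down, gripper open.
Joint ranges: [-3.13, 3.13], [-1.02, 2.26], [0.13, 2.54], [-0.95, 4.09], [0.21, 2.88], [-2.74, 2.74]. Speed limits (rad/s): [2.57, 2.57, 3.14, 3.14, 3.14, 3.14].

### API

Orientations are given as a rotation vector (axis times angle).
In Python, from rig import * gives the robot as it stands.
- The arm moves only by the shell command python3 -m crank 'ROWS' [FORCE]. ROWS is JSON, a list of rows, each a list of 5 numbers: the shift along the world's x, y, z in mm, then the turn about the world's z in rad, then the finger opening in mm, from 0 to 94. A call has 1 to 10 rows; each row is the pose to reach, as a shift and turn from the pose measured when the call began; what a row does not reach only later rows make up. A row lasts 1/12 s, in which the tool goes at most 41.7 mm and 7.16 degrees, less where a joint would pass 70% of its speed; a pose out of reach is approached as far as the arm can. A call with a gripper value outside its range is refused whole. The fingers move at their own pace and stop on an object; FORCE is the grip in N (left out, the last holds). Time passes only in rows, so rows that repeat a pose let the fingers close. It gives the time, the measured TCP pose, the force and the opening at its end, in the units of the state.
- sense(): the state, without advancing time (a new reading comes with each control period).
- grab_frame(name): name is "side" or "top" or "wrist"; returns the picture (480x640x3 uint8, red, green, blue); there is no depth.
- camera_params(name): a dict with "mtx" (3x3 intrinsics, pixels), "D" ([k1, k2, p1, p2, k3] as OpenCV has them; the pictures are not rectified), "pose" (4x4, takes a point from camera to world coordinates). Camera axes: x right, y down, z forward; pixel columns grow to the right and rows downward; lengths in m; the calibration is good to about 2 mm. A picture is of the moment at which its call begins: read the wrist's pose just before it. camera_params takes no time and is no camera call; for the wrist camera it gives the pose at the moment of the call.
- finish_job(): hands the job in, once; it reports no verdict.
The state is a dict: "t": time; "joints": joint angles; "joint_velocities": joint speeds; "joint_torque": joint torques, N m; "ee_pos": TCP position; "tcp_rot": TCP orientation; "wrist_force": force on the tool from outside, world axes, zero at the start; "moment": the same for the moment, N m; "grip_width": finger opening in m.
Only numpy, scipy, OpenCV 4.12 (cv2) and the standard library are available. Lean on these libraries where they do the work, as an engineer would, in place of code of your own. Each camera call takes 0.05 s, during which the arm holds its last target.

### The job

On the chasing bench, six square steel tool blanks lie side by side in the channel of the marking jig, short of its end stop, ready to have one line scribed across them all. With the fingertips, push the row from its tail along the channel as one train until it is fully home against the end stop with no gaps, and then push the latch bar's knob round until the bar stands square across the channel close behind the last blank. Only push: pick nothing up, lift no blank, keep the row together, and leave the other tools on the bench where they are.

Things in the scene. Friction and masses are not known exactly. Their poses are not given: they have to be found in the camera images.
- jig: Marking jig, fixed. Origin on the bench, on the middle line of the channel; y along the channel to the end stop, x across, z up. Aluminium base 12 mm thick, x -70 to +80, y -155 to +130 mm. Two steel fences 14 mm wide, tops 18 mm above the bench, inner faces at x = -52.5 and +52.5 mm; the channel floor between them is 12 mm above the bench. The end away from the stop is open.
- stop_face (a point): Middle of the face of the end stop, a steel block 133 mm wide across the channel, 22 mm thick, 26 mm high above the channel floor (two screw heads 6 mm more). The point is 6 mm above the channel floor at y = +100 mm of the jig; axes as the jig's. With the row home, the six blanks fill the 72 mm before this face.
- latch (a joint): Angle of the latch bar about its upright pivot screw on the +x fence, rad. 0: along the fence, pointing to -y of the jig; negative: outward from the channel; positive: swung in over the channel towards the end stop (clockwise from above). Starts at -0.5 to -0.05; its stop is at 1.571, square across (pointing to -x of the jig). It stays where it is left; about 1 N at the knob moves it.
- pivot (a point): Pivot axis of the latch bar, at x = +59.5, y = +20 mm of the jig, 27 mm above the bench; axes as the jig's. The steel bar is 12 mm wide, 69.5 mm long from the pivot, 18.5 to 26.5 mm above the bench, so the blanks (tops at 24 mm) stand in its way until they are home. Square across, its edge is 2 mm behind the last blank of a row that is home.
- knob (a point): Black round thumb knob on the latch bar, 14 mm diameter, from 28.5 to 46.5 mm above the bench, 59.5 mm from the pivot; the point is its centre. When the latch is square across, the knob stands over the middle line of the channel.
- blank1: Tool blank 1 of 6, counted from the end stop (the leading one): dark square steel bar, 12 x 12 mm and 102 mm long (the square part 92 mm, then 5 mm turned ends), about 0.1 kg, lying across the channel. Origin at the middle of its underside, 12 mm above the bench; its x axis runs along the bar, y along the channel as the jig's.
- blank2: Tool blank 2 of 6, counted from the end stop: dark square steel bar, 12 x 12 mm and 102 mm long (the square part 92 mm, then 5 mm turned ends), about 0.1 kg, lying across the channel. Origin at the middle of its underside, 12 mm above the bench; its x axis runs along the bar, y along the channel as the jig's.
- blank3: Tool blank 3 of 6, counted from the end stop: dark square steel bar, 12 x 12 mm and 102 mm long (the square part 92 mm, then 5 mm turned ends), about 0.1 kg, lying across the channel. Origin at the middle of its underside, 12 mm above the bench; its x axis runs along the bar, y along the channel as the jig's.
- blank4: Tool blank 4 of 6, counted from the end stop: dark square steel bar, 12 x 12 mm and 102 mm long (the square part 92 mm, then 5 mm turned ends), about 0.1 kg, lying across the channel. Origin at the middle of its underside, 12 mm above the bench; its x axis runs along the bar, y along the channel as the jig's.
- blank5: Tool blank 5 of 6, counted from the end stop: dark square steel bar, 12 x 12 mm and 102 mm long (the square part 92 mm, then 5 mm turned ends), about 0.1 kg, lying across the channel. Origin at the middle of its underside, 12 mm above the bench; its x axis runs along the bar, y along the channel as the jig's.
- blank6: Tool blank 6 of 6, counted from the end stop (the tail): dark square steel bar, 12 x 12 mm and 102 mm long (the square part 92 mm, then 5 mm turned ends), about 0.1 kg, lying across the channel. Origin at the middle of its underside, 12 mm above the bench; its x axis runs along the bar, y along the channel as the jig's. It can roll over if pressed on its top edge: push low on its side.
- hammer: Chasing hammer lying on the bench, wooden handle with a swollen end, 260 mm long, steel head; to be left alone. Origin on the bench under mid handle; x along the handle to the head.
- spoon: Wooden spoon, 240 mm long, lying on the bench; to be left alone. x along the handle to the bowl.
- brush: Bench brush, 190 mm long, lying on the bench; to be left alone. x along the handle to the bristles.
- scriber: Scriber with a 9 mm square brass body 85 mm long and a steel needle, 132 mm in all, lying beside the jig at its -x side; to be left alone. y along it to the point.
- square: Small steel try square lying on the bench beside the jig at its -x side, stock 16 x 75 x 14 mm with a blade 85 mm long; to be left alone. y along the stock, the blade points to -x.
- domer: Steel doming punch standing upright on the bench beyond the end stop, 28 mm across its round head, 95 mm tall, easily knocked over; to be left alone. Origin under its centre.
- pot: White pot 80 mm across and 90 mm tall with steel chasing punches standing in it up to 118 mm, behind the jig; to be left alone. Origin under its centre.
Mind the look-alikes: they are no part of the job. What is shaped like the blank4 but green or orange is not meant.

How it is judged:
On the way, in this order (a step that is already met when the one before it is completed fails the run):
1. the whole row is home against the end stop (y of blank1 in the frame of stop_face above -0.009 m and y of blank2 in the frame of stop_face above -0.021 m and y of blank3 in the frame of stop_face above -0.033 m and y of blank4 in the frame of stop_face above -0.045 m and y of blank5 in the frame of stop_face above -0.057 m and y of blank6 in the frame of stop_face above -0.069 m and z of each of blank1, blank2, blank3, blank4, blank5, blank6 in the frame of jig below 0.015 m and angle between the y axis of each of blank1, blank2, blank3, blank4, blank5, blank6 and the y axis of jig, either way round below 0.06 rad), for 0.2 s.
2. the latch bar is square across the channel behind the last blank (value of joint latch above 1.45 rad), for 0.2 s.
At the end, for the whole second after the job is handed in: Every blank lies flat in the channel in its place, within 3 mm of the closed-up row against the end stop and square to the channel within 0.06 rad, at rest; the latch bar stands across the channel behind the last blank, within 0.12 rad of its stop (above 1.45 rad) (all of step 1 and linear speed of each of blank1, blank2, blank3, blank4, blank5, blank6 below 0.01 m/s and value of joint latch above 1.45 rad); the robot touches nothing.
It fails at once if a blank is lifted, climbs another or leaves the channel floor (its centre more than 6 mm above its place) (z of any of blank1, blank2, blank3, blank4, blank5, blank6 in the frame of jig above 0.018 m).
It fails at once if the row comes apart by more than about 10 mm (distance between blank1 and blank6 above 0.072 m).
It fails at once if one of the other tools (hammer, spoon, brush, scriber, try square, doming punch, pot of punches) is moved more than 25 mm (distance of any of hammer, spoon, brush, scriber, square, domer, pot from where it was at the start of the episode above 0.025 m).
It fails at once if one of the other tools is knocked over or tipped up (angle between any of hammer, spoon, brush, scriber, square, domer, pot's own z axis and vertical above 0.5 rad).
It also fails if it takes over 58 s, if anything falls off the work surface, if the arm or the gripper's body presses on something with over 40 N, if the wrist force passes 120 N, or if a joint passes its speed limit or range.

## Working session

There is one attempt and no reset: what is moved stays moved. The work goes in short steps, Python scripts to look and compute and a shell command to move; the robot and the scene stay as the last step left them, time stands still between calls to the robot, and variables do not carry over. Pictures are saved under pics/ and viewed, and the job is handed in when it is done.

```bash
mkdir -p pics
python3 - <<'E'
from rig import *
import cv2
s=sense(); print({k:s[k] for k in('t','ee_pos','tcp_rot','wrist_force','grip_width')})
for n in('top','side','wrist'):
    p=camera_params(n); print(n,p['mtx'],p['D'],p['pose'])
    cv2.imwrite(f'pics/{n}0.png',grab_frame(n)[:,:,::-1])
E
```

```text
{'t': 0.0, 'ee_pos': array([0.20715371, 0.61548917, 0.20439704]), 'tcp_rot': array([-5.07909814e-01, -3.09965031e+00,  2.71396680e-03]), 'wrist_force': array([-0.56659186, -0.43561444,  0.55948245]), 'grip_width': 0.09397355122892614}
top [[483.87680193   0.         319.99061275]
 [  0.         483.87680193 243.49431951]
 [  0.           0.           1.        ]] [0.00580259 0.         0.         0.         0.        ] [[ 0.02082862 -0.98366936  0.17877574  0.37916663]
 [-0.99959347 -0.02397127 -0.0154364   0.0168232 ]
 [ 0.0194698  -0.17838154 -0.98376875  1.02808303]
 [ 0.          0.          0.          1.        ]]
side [[492.79141278   0.         317.1163976 ]
 [  0.         492.79141278 234.05291624]
 [  0.           0.           1.        ]] [0.0034691 0.        0.        0.        0.       ] [[ 9.63430319e-01 -2.04063189e-01  1.73667025e-01  3.72086191e-01]
 [-2.67958762e-01 -7.32851334e-01  6.25401490e-01 -6.91385075e-01]
 [-3.49311562e-04 -6.49066358e-01 -7.60731714e-01  8.77793030e-01]
 [ 0.00000000e+00  0.00000000e+00  0.00000000e+00  1.00000000e+00]]
wrist [[352.03614736   0.         317.53086784]
 [  0.         352.03614736 235.97038222]
 [  0.           0.           1.        ]] [-0.062387  0.        0.        0.        0.      ] [[ 0.31870192  0.92125488  0.22297653  0.14348998]
 [ 0.94785259 -0.30922718 -0.07716233  0.6372311 ]
 [-0.00213577  0.23594067 -0.97176512  0.38366129]
 [ 0.          0.          0.          1.        ]]
```

View pics/top0.png

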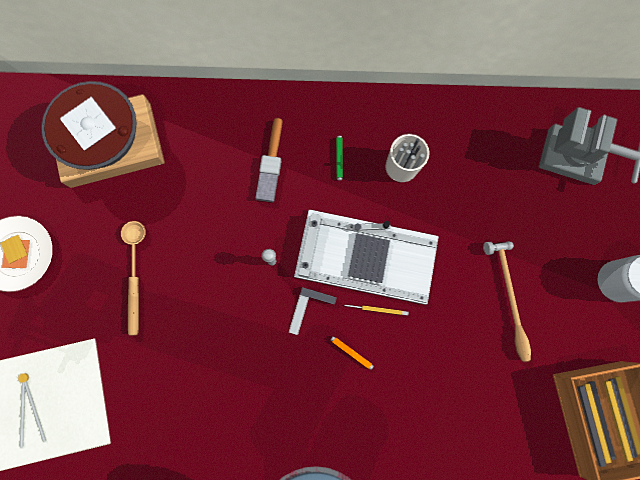

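View pics/side0.png

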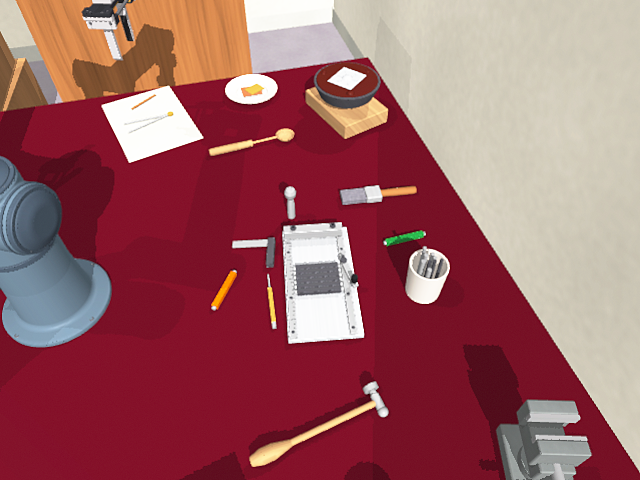

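View pics/wrist0.png

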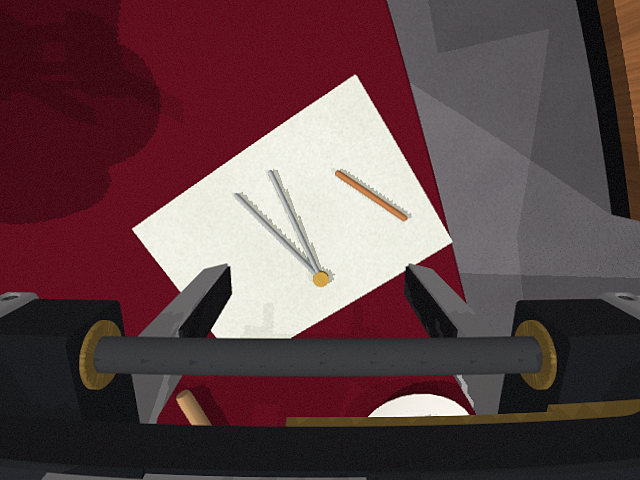

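Run:
```python
import cv2
a=cv2.imread('pics/top0.png')[200:315,285:445]; cv2.imwrite('pics/top0c.png',cv2.resize(a,None,fx=5,fy=5,interpolation=cv2.INTER_CUBIC))
a=cv2.imread('pics/side0.png')[215:350,275:375]; cv2.imwrite('pics/side0c.png',cv2.resize(a,None,fx=4.4,fy=4.4,interpolation=cv2.INTER_CUBIC))
```

```text
(no output)
```

View pics/top0c.png

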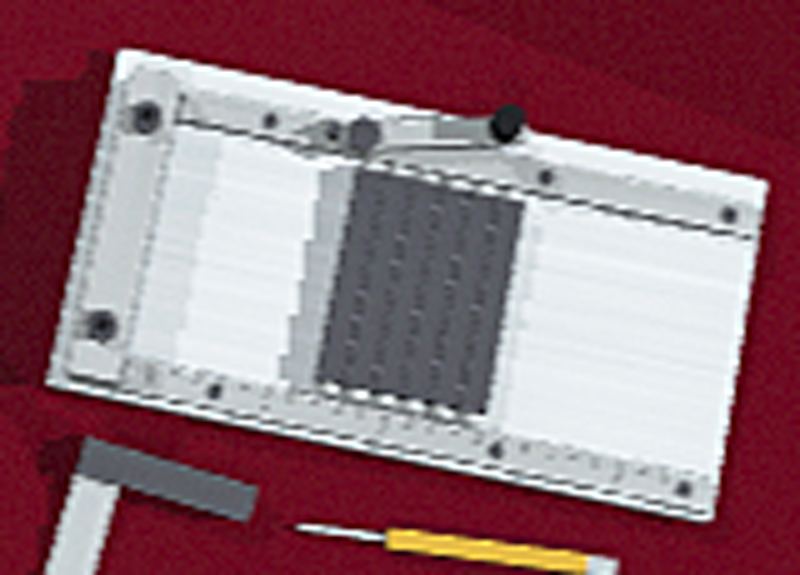

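View pics/side0c.png

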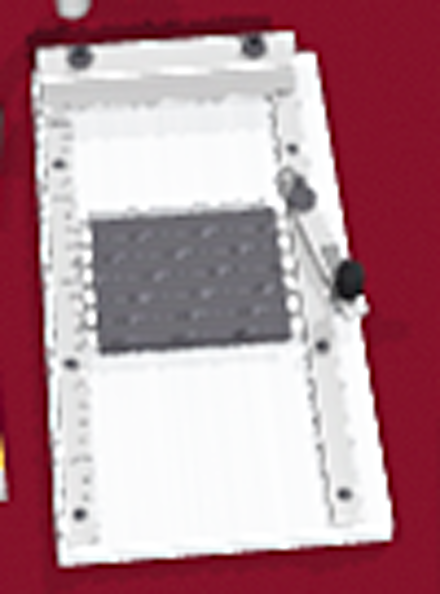

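```bash
cat > h.py <<'E'
from rig import *
import cv2, numpy as np
def cast(n,px,z,P=None):
    P=P or camera_params(n); px=np.array(px,float).reshape(-1,1,2)
    u=cv2.undistortPoints(px,P['mtx'],P['D'])[:,0]; T=np.array(P['pose'])
    d=np.c_[u,np.ones(len(u))]@T[:3,:3].T; c=T[:3,3]
    return c+d*((z-c[2])/d[:,2])[:,None]
def proj(n,pts,P=None):
    P=P or camera_params(n); T=np.linalg.inv(P['pose'])
    return cv2.projectPoints(np.array(pts,float),cv2.Rodrigues(T[:3,:3])[0],T[:3,3],P['mtx'],P['D'])[0][:,0]
def kab(a,b): # a jig xy, b world xy
    a=np.array(a);b=np.array(b);A=a-a.mean(0);B=b-b.mean(0)
    th=np.arctan2((A[:,0]*B[:,1]-A[:,1]*B[:,0]).sum(),(A*B).sum())
    R=np.array([[np.cos(th),-np.sin(th)],[np.sin(th),np.cos(th)]]); t=b.mean(0)-R@a.mean(0)
    return th,R,t,np.linalg.norm(a@R.T+t-b,axis=1)
E
python3 - <<'E'
from h import *
J=np.array([[80,130],[80,-155],[-70,-155],[-70,130]])/1000
def crop(p,o,f): return [((x+.5)/f+o[0]-.5,(y+.5)/f+o[1]-.5) for x,y in p]
t=crop([(118,50),(768,183),(712,520),(48,383)],(285,200),5)
s=crop([(318,52),(392,538),(60,564)],(275,215),4.4)
wt=cast('top',t,.012); ws=cast('side',s,.012)
print(wt,ws)
print(kab(J,wt[:,:2])); print(kab(J[:3],ws[:,:2]))
th,R,tr,_=kab(np.r_[J,J[:3]],np.r_[wt[:,:2],ws[:,:2]]); print(th,tr)
J2=lambda w:(w[:,:2]-tr)@R
# blanks corners top z .024 (top view)
b=cast('top',crop([(358,168),(525,203),(488,415),(318,380)],(285,200),5),.024); print('blk top',J2(b)*1e3)
b=cast('side',crop([(92,213),(274,208),(290,341),(100,353)],(275,215),4.4),.024); print('blk side',J2(b)*1e3)
print('knob',J2(cast('top',crop([(508,120)],(285,200),5),.0465))*1e3,J2(cast('side',crop([(350,275)],(275,215),4.4),.0465))*1e3)
print('piv',J2(cast('top',crop([(365,133)],(285,200),5),.03))*1e3)
print('squarestock/scriber', J2(cast('top',[(337,299),(409,312)],.01))*1e3, 'domer',cast('top',[(268,255)],.095),'pot',cast('top',[(407,157)],.1))
print('tail mid dirs: jig y in world',R[:,1],'x',R[:,0])
E
```

```text
[[ 0.63761291  0.02790572  0.012     ]
 [ 0.58594309 -0.25291874  0.012     ]
 [ 0.44128869 -0.22602555  0.012     ]
 [ 0.49249163  0.05374095  0.012     ]] [[ 0.643137    0.02428699  0.012     ]
 [ 0.58670968 -0.25937628  0.012     ]
 [ 0.44126084 -0.23219407  0.012     ]]
(np.float64(-0.1811688204898472), array([[ 0.98363377,  0.18017939],
       [-0.18017939,  0.98363377]]), array([ 0.53666815, -0.08612808]), array([0.00130334, 0.0014905 , 0.00140349, 0.00139756]))
(np.float64(-0.1881089898626765), array([[ 0.98235961,  0.18700158],
       [-0.18700158,  0.98235961]]), array([ 0.53878515, -0.0912095 ]), array([0.00311008, 0.00192467, 0.00182302]))
-0.1838654139045594 [ 0.53747845 -0.08833519]
blk top [[ 45.00180135  21.68208211]
 [ 44.82504659 -50.50218427]
 [-46.88173136 -51.37857754]
 [-47.08729356  20.87404661]]
blk side [[-42.91255686  24.41777236]
 [ 46.79760498  19.63474104]
 [ 45.40953354 -58.98592346]
 [-44.01758973 -57.86622841]]
knob [[ 73.06997914 -34.48660224]] [[ 75.2260899  -39.58696713]]
piv [[59.12280014 21.96898724]]
squarestock/scriber [[ -98.47366117   33.62768942]
 [ -94.16316577 -119.26447322]] domer [[0.52349669 0.10294864 0.095     ]] pot [[ 0.729781   -0.16992003  0.1       ]]
tail mid dirs: jig y in world [0.18283119 0.98314432] x [ 0.98314432 -0.18283119]
```

```bash
python3 -m crank '[[14,-35,0,-0.07,50],[28,-70,0,-0.14,50],[42,-105,0,-0.21,50],[56,-140,0,-0.28,50],[70,-175,0,-0.35,50],[84,-210,0,-0.42,50],[98,-245,0,-0.49,50],[112,-280,0,-0.56,50],[126,-315,0,-0.63,50],[140,-350,0,-0.7,50]]'
```

```text
t: 0.98
ee_pos: [0.3472, 0.2639, 0.2045]
tcp_rot: [-1.544, -2.735, 0.002]
wrist_force: [0.7, -0.3, -0.4]
grip_width: 0.0502
```

```bash
python3 -m crank '[[16,-39,0,-0.08,50],[32,-78,0,-0.16,50],[48,-117,0,-0.24,50],[64,-156,0,-0.32,50],[80,-195,0,-0.4,50],[96,-234,0,-0.48,50],[112,-273,0,-0.56,50],[128,-312,0,-0.64,50],[144,-351,0,-0.70,50],[160,-390,0,-0.728,50]]'
python3 - <<'E'
from h import *
s=sense();P=camera_params('wrist');im=grab_frame('wrist')
cv2.imwrite('pics/w1.png',im[:,:,::-1]); np.save('w1pose.npy',P['pose'])
from scipy.spatial.transform import Rotation as Ro
print(s['ee_pos'],np.degrees(np.arctan2(*Ro.from_rotvec(s['tcp_rot']).as_matrix()[[1,0],1])),s['joints'])
E
```

```text
t: 1.82
ee_pos: [0.5049, -0.1222, 0.2042]
tcp_rot: [-2.419, -2.002, 0.001]
wrist_force: [0.5, -0.4, -0.4]
grip_width: 0.0498
[ 0.50494819 -0.12223434  0.20423569] -10.775526524420282 [-4.55951012e-01 -6.15522708e-02  1.88865704e+00 -3.78412817e-05
  1.31601297e+00 -2.67872757e-01]
```

View pics/w1.png

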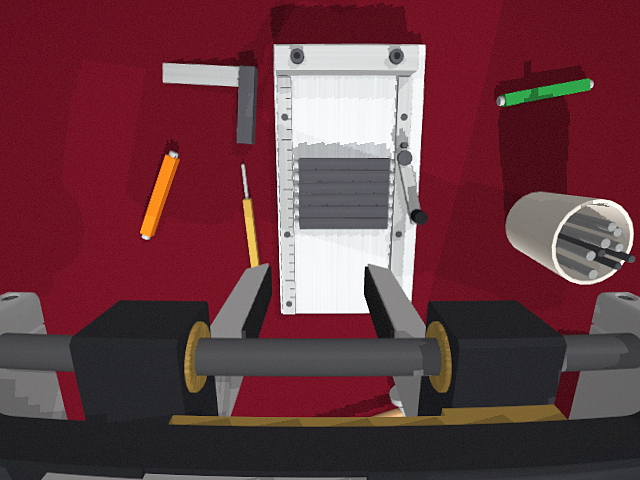

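The picture shows the jig from its open end. The row lies at about (298–391, 158–229), the knob at (419, 216), the pivot at (404, 157) and the stop's screws at (297, 56) and (397, 56). The fingers hang over the open end. I'll check the jig pose in this view.

Run:
```python
from h import *
P=camera_params('wrist')
J=np.array([[80,130],[-70,130]])/1000
# tail: top edge line, blanks top
th=-0.1812;R=np.array([[np.cos(th),-np.sin(th)],[np.sin(th),np.cos(th)]]);tr=np.array([.53667,-.08613])
J2=lambda w:(w[:,:2]-tr)@R*1e3
print('base far',J2(cast('wrist',[(274,44),(424,44)],.012,P)))
print('fence screws L/R',J2(cast('wrist',[(284,117),(287,234),(289,303),(404,117),(399,234)],.018,P)))
print('tail/lead top corners',J2(cast('wrist',[(298,229),(390,229),(299,158),(391,157)],.024,P)))
print('knob',J2(cast('wrist',[(419,216)],.0465,P)),'piv',J2(cast('wrist',[(404,157)],.03,P)))
g=lambda x,y,z:[*(R@[x/1e3,y/1e3]+tr),z/1e3]
print(proj('wrist',[g(80,130,12),g(-70,130,12),g(-70,-155,12),g(-46,-51,24),g(46,-51,24),g(-66.5,100,38),g(66.5,100,38)],P))
```

```text
base far [[-61.05847988 123.47299476]
 [ 85.77472408 122.83292098]]
fence screws L/R [[ -52.71370333   53.82717709]
 [ -53.31130765  -65.75543086]
 [ -53.67483874 -145.52688523]
 [  66.85025487   52.90148853]
 [  66.55897794  -67.12985436]]
tail/lead top corners [[-41.08659304 -59.07647395]
 [ 55.38448606 -60.16644872]
 [-38.37655369  13.67188959]
 [ 53.79360336  13.83133518]]
knob [[ 78.69432888 -42.32669216]] piv [[65.45915285 13.89944681]]
[[418.43104779  36.17251076]
 [264.61921585  37.08670034]
 [275.46450356 308.51509838]
 [293.09539212 221.48382609]
 [381.37050172 220.51871941]
 [265.53306877  63.15913359]
 [410.58092411  62.08286815]]
```

Run:
```python
from h import *
P=camera_params('wrist');print(P['pose'][:3,3]);P['pose']=np.load('w1pose.npy');print(P['pose'][:3,3],sense()['ee_pos'])
th=-0.1812;R=np.array([[np.cos(th),-np.sin(th)],[np.sin(th),np.cos(th)]]);tr=np.array([.53667,-.08613])
J2=lambda w:(w[:,:2]-tr)@R*1e3
print('base far',J2(cast('wrist',[(274,44),(424,44)],.012,P)))
print('fence screws L/R',J2(cast('wrist',[(284,117),(287,234),(289,303),(404,117),(399,234)],.018,P)))
print('tail/lead top corners',J2(cast('wrist',[(298,229),(390,229),(299,158),(391,157)],.024,P)))
print('knob',J2(cast('wrist',[(419,216)],.0465,P)),'piv',J2(cast('wrist',[(404,157)],.03,P)))
t=[(285+x/5,200+y/5) for x,y in [(270,120),(545,177),(729,214),(215,390),(496,450),(683,488)]]
print('top screws',J2(cast('top',t,.018)))
```

```text
[ 0.5204546  -0.0612294   0.38334824]
[ 0.51836682 -0.05595126  0.38344067] [ 0.50700087 -0.12816692  0.20438627]
base far [[-65.4241679  129.59108645]
 [ 81.53642782 129.53515606]]
fence screws L/R [[ -56.7094991    59.83529246]
 [ -56.71879189  -59.73944889]
 [ -56.68989357 -139.34898258]
 [  62.88653727   59.43497427]
 [  63.04400315  -60.49767708]]
tail/lead top corners [[-44.51605504 -53.02746023]
 [ 51.8729006  -53.62484003]
 [-42.1544493   19.69705727]
 [ 49.99949218  20.28411414]]
knob [[ 75.12397243 -35.77550949]] piv [[61.66826479 20.38471521]]
top screws [[  59.75248642   59.06151626]
 [  59.38590544  -60.785345  ]
 [  59.62450239 -140.58650272]
 [ -58.63199587   59.19453063]
 [ -59.46573463  -60.89380922]
 [ -59.22044366 -140.35437141]]
```

```bash
python3 -m crank '[[16,-37,-5,0,50],[16,-37,-40,0,50],[16,-37,-75,0,50],[16,-37,-105,0,50],[16,-37,-130,0,50],[16,-37,-150,0,50],[16,-37,-165,0,50],[16,-37,-165,0,50],[16,-37,-165,0,50]]'
python3 - <<'E'
from h import *
s=sense()
from scipy.spatial.transform import Rotation as Ro
print(s['ee_pos'],np.degrees(np.arctan2(*Ro.from_rotvec(s['tcp_rot']).as_matrix()[[1,0],1])))
th=-0.1812;R=np.array([[np.cos(th),-np.sin(th)],[np.sin(th),np.cos(th)]]);tr=np.array([.53667,-.08613])
print((s['ee_pos'][:2]-tr)@R*1e3)
cv2.imwrite('pics/s1.png',cv2.resize(grab_frame('side')[180:380,220:460],None,fx=3,fy=3)[:,:,::-1])
E
```

```text
t: 2.62
ee_pos: [0.5224, -0.1648, 0.0387]
tcp_rot: [2.424, 1.997, -0.004]
wrist_force: [-0.1, 0.3, 0.5]
grip_width: 0.05
[ 0.52237374 -0.16477255  0.03873489] -11.03920150287126
[  0.10997169 -79.93135981]
```

View pics/s1.png

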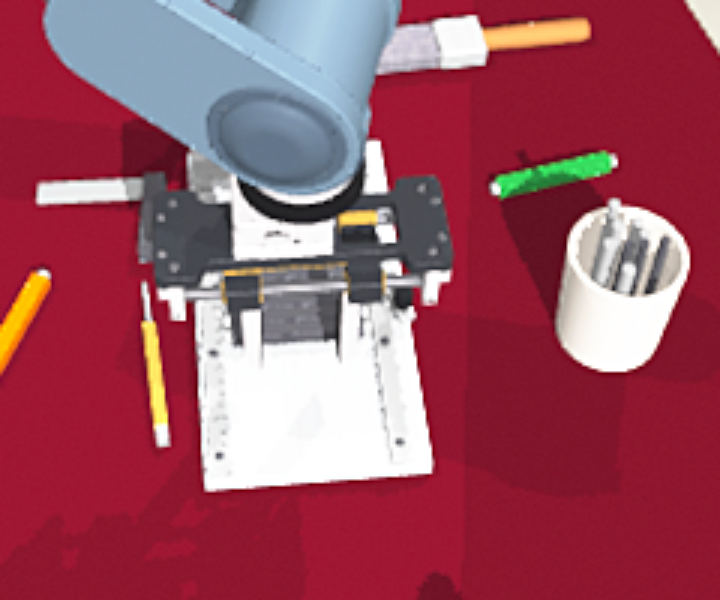

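The side picture shows both fingertips in the channel behind the tail, at about (250, 340) and (345, 345) of the crop. Next I descend to 3.5 mm above the floor.

```bash
python3 -m crank '[[0,0,-10,0.011,50],[0,0,-18,0.011,50],[0,0,-23,0.011,50],[0,0,-23,0.011,50],[1,5,-23,0.011,50],[1.8,10,-23,0.011,50],[2.2,12,-23,0.011,50]]'
```

```text
t: 3.25
ee_pos: [0.5258, -0.1526, 0.0172]
tcp_rot: [2.411, 2.009, -0.002]
wrist_force: [0.0, 0.7, 0.1]
grip_width: 0.0502
```

```bash
python3 -m crank '[[0.2,3,-1,0,50],[0.7,6,-1,0,50],[1.2,9,-1,0,50],[1.8,12,-1,0,50],[2.5,16,-1,0,50],[3.2,20,-1,0,50],[4.0,24,-1,0,50],[4.7,28,-1,0,50],[5.4,32,-1,0,50],[6.1,36,-1,0,50]]'
python3 - <<'E'
from h import *
s=sense();P=camera_params('wrist');im=grab_frame('wrist')
cv2.imwrite('pics/w2.png',im[:,:,::-1]);print(s['ee_pos'],s['wrist_force'])
from scipy.spatial.transform import Rotation as Ro
print(np.degrees(np.arctan2(*Ro.from_rotvec(s['tcp_rot']).as_matrix()[[1,0],1])))
cv2.imwrite('pics/t2.png',cv2.resize(grab_frame('top')[180:330,270:460],None,fx=4,fy=4)[:,:,::-1])
E
```

```text
t: 4.08
ee_pos: [0.5322, -0.1164, 0.0164]
tcp_rot: [2.41, 2.009, -0.002]
wrist_force: [-0.3, -5.2, 1.2]
grip_width: 0.0501
[ 0.53217396 -0.11639825  0.01642557] [-0.3100162  -5.16833366  1.15782371]
-10.370327836802833
```

View pics/w2.png

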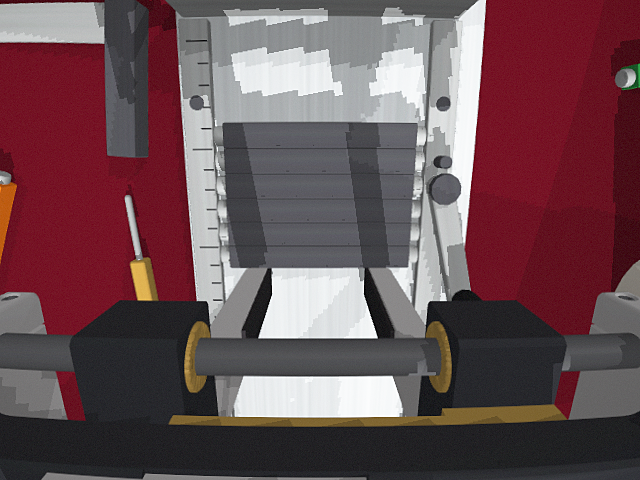

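The wrist view shows the row tight and square, spanning rows 122–268, with both fingers on the tail and about 5 N of push. I'll keep pushing.

```bash
python3 -m crank '[[0.7,4,-0.5,0,50],[1.5,8,-0.5,0,50],[2.2,12,-0.5,0,50],[2.9,16,-0.5,0,50],[3.6,20,-0.5,0,50],[4.4,24,-0.5,0,50],[5.1,28,-0.5,0,50],[5.9,32,-0.5,0,50],[6.6,36,-0.5,0,50],[7.3,40,-0.5,0,50]]'
```

```text
t: 5.02
ee_pos: [0.5399, -0.0761, 0.0164]
tcp_rot: [2.409, 2.009, -0.001]
wrist_force: [-1.2, -6.7, 2.9]
grip_width: 0.0498
```

```bash
python3 -m crank '[[0.4,2,-0.2,0,50],[0.7,4,-0.2,0,50],[1.1,6,-0.2,0,50],[1.3,7,-0.2,0,50],[1.5,8,-0.2,0,50],[1.5,8,-0.2,0,50]]'
```

```text
t: 5.52
ee_pos: [0.5415, -0.0683, 0.0164]
tcp_rot: [2.409, 2.009, -0.002]
wrist_force: [-1.6, -4.8, 2.1]
grip_width: 0.0497
```

```bash
python3 -m crank '[[0.2,1,0,0,50],[0.4,2,0,0,50],[0.5,2.5,0,0,50],[0.5,3,0,0,50]]'; python3 -m crank '[[0.2,1,0,0,50],[0.2,1,0,0,50]]'
```

```text
t: 5.85
ee_pos: [0.5415, -0.0676, 0.0165]
tcp_rot: [2.406, 2.009, -0.009]
wrist_force: [-3.7, -15.3, 2.6]
grip_width: 0.0504
t: 6.02
ee_pos: [0.5414, -0.0677, 0.0165]
tcp_rot: [2.405, 2.008, -0.011]
wrist_force: [-1.4, -9.1, 1.8]
grip_width: 0.05
```

Run:
```python
from h import *
s=sense();P=camera_params('wrist');im=grab_frame('wrist')
cv2.imwrite('pics/w3.png',im[:,:,::-1]);print(s['ee_pos'],s['wrist_force'])
cv2.imwrite('pics/t3.png',cv2.resize(grab_frame('top')[180:330,270:460],None,fx=4,fy=4)[:,:,::-1])
```

```text
[ 0.5414078  -0.06774467  0.01648027] [-1.38172163 -9.09111511  1.7807031 ]
```

View pics/w3.png

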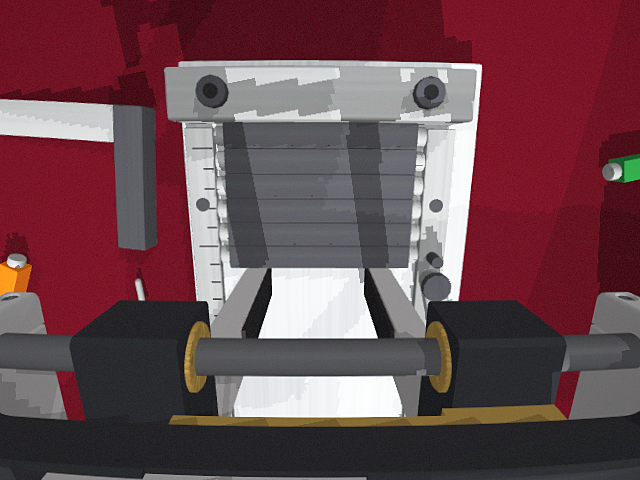

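View pics/t3.png

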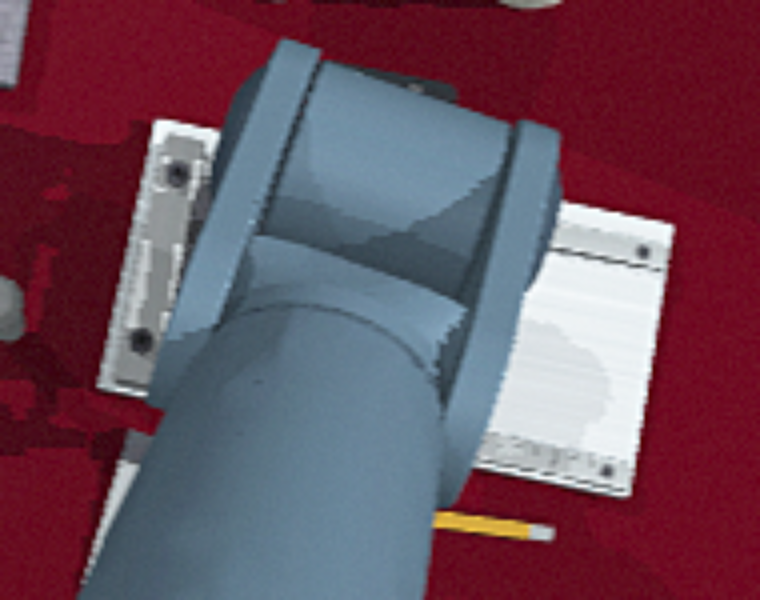

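The wrist view shows the row's front edge at row 122, right against the stop block, with the tail straight at row 268. One firmer nudge, then retreat.

```bash
python3 -m crank '[[0.2,1.5,0,0,50],[0.4,3,0,0,50],[0.4,3,0,0,50],[0.4,3,0,0,50]]'; python3 -m crank '[[-0.5,-3,0,0,50],[-2,-10,0,0,50],[-5,-28,0,0,50],[-9,-50,0,0,50],[-9,-50,10,0,50],[-9,-50,45,0,50],[-9,-50,80,0,50],[-9,-50,100,0,40],[-9,-50,120,0,0],[-9,-50,120,0,0]]'
python3 - <<'E'
from h import *
s=sense();P=camera_params('wrist');im=grab_frame('wrist')
cv2.imwrite('pics/w4.png',im[:,:,::-1]);print(s['ee_pos'],s['wrist_force'],s['grip_width'],P['pose'][:3,3]);np.save('w4.npy',P['pose'])
E
```

```text
t: 6.45
ee_pos: [0.5414, -0.0676, 0.0166]
tcp_rot: [2.402, 2.007, -0.018]
wrist_force: [-3.8, -15.6, 1.5]
grip_width: 0.05
t: 7.28
ee_pos: [0.5352, -0.1177, 0.1415]
tcp_rot: [2.397, 2.003, -0.01]
wrist_force: [0.2, -0.6, 0.4]
grip_width: 0.0333
[ 0.53516528 -0.11768324  0.14147749] [ 0.17401863 -0.58918091  0.43157073] 0.03329158480315268 [ 0.54650734 -0.04787502  0.31947756]
```

View pics/w4.png

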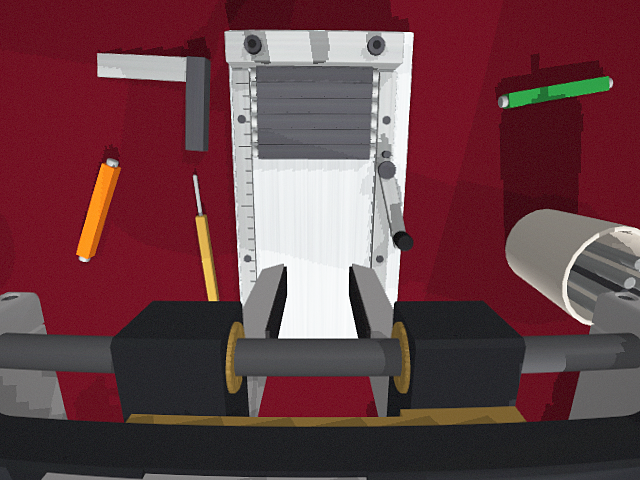

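The row sits against the stop, filling rows 66–158 with its tail straight and level. The knob is at (402, 240) and the pivot at (386, 170). Now I'll locate the knob again and plan its arc.

Run:
```python
from h import *
from scipy.spatial.transform import Rotation as Ro
P=camera_params('wrist');P['pose']=np.load('w4.npy')
th=-0.1812;R=np.array([[np.cos(th),-np.sin(th)],[np.sin(th),np.cos(th)]]);tr=np.array([.53667,-.08613])
J2=lambda w:(w[:,:2]-tr)@R*1e3
print('knob',J2(cast('wrist',[(403,239)],.0465,P)),'piv',J2(cast('wrist',[(386.5,170)],.03,P)))
print('tail',J2(cast('wrist',[(257,159),(370,158)],.024,P)),'front',J2(cast('wrist',[(257,67),(372,68)],.024,P)))
print('screws',J2(cast('wrist',[(241,119),(386,119),(247,258),(379,258)],.018,P)))
s=sense();c=s['ee_pos'];yaw=np.arctan2(*Ro.from_rotvec(s['tcp_rot']).as_matrix()[[1,0],1]);print(c,np.degrees(yaw))
piv=np.array([.0595,.020])
def pt(t,off): # finger centre for latch angle t
    u=np.array([np.cos(t),-np.sin(t)]) # outward (behind knob)
    return R@(piv+.0595*np.array([-np.sin(t),-np.cos(t)])+off*u)+tr
for t,o in [(-.25,.040)]+[(x,.015) for x in np.arange(-.25,1.6,.125)]:
    print(round(t,3),np.round((pt(t,o)-c[:2])*1e3,1), 'turn',round(th-t+np.pi/2-yaw,3))
```

```text
knob [[ 75.04747186 -34.19454313]] piv [[62.20604789 19.62767893]]
tail [[-43.8239183   27.87676475]
 [ 49.27375777  28.92493832]] front [[-41.53550911  98.84617238]
 [ 48.47025811  98.54844055]]
screws [[-56.82643067  59.9987282 ]
 [ 62.32563707  60.42052534]
 [-57.14861097 -59.64167454]
 [ 61.88176284 -59.65953343]]
[ 0.53386314 -0.11730221  0.13884668] -10.218808429327709
-0.25 [108.9 -16.5] turn 1.818
-0.25 [ 84.  -18.2] turn 1.818
-0.125 [ 76.6 -20.1] turn 1.693
0.0 [ 69.  -21.1] turn 1.568
0.125 [ 61.3 -21.1] turn 1.443
0.25 [ 53.7 -20.2] turn 1.318
0.375 [ 46.3 -18.3] turn 1.193
0.5 [ 39.1 -15.5] turn 1.068
0.625 [ 32.4 -11.9] turn 0.943
0.75 [26.2 -7.4] turn 0.818
0.875 [20.5 -2.2] turn 0.693
1.0 [15.6  3.6] turn 0.568
1.125 [11.4 10.1] turn 0.443
1.25 [ 8.1 17. ] turn 0.318
1.375 [ 5.7 24.3] turn 0.193
1.5 [ 4.1 31.8] turn 0.068
```

```bash
python3 -m crank '[[12,-2,0,0.12,0],[24,-4,0,0.24,0],[36,-6,0,0.36,0],[48,-8,0,0.48,0],[60,-10,0,0.6,0],[72,-11,0,0.72,0],[84,-12,0,0.84,0],[96,-14,0,0.96,0],[108,-15,0,1.08,0],[114,-16,0,1.2,0]]'
python3 - <<'E'
from h import *
from scipy.spatial.transform import Rotation as Ro
s=sense();print(s['ee_pos'],np.degrees(np.arctan2(*Ro.from_rotvec(s['tcp_rot']).as_matrix()[[1,0],1])),s['joints'],s['grip_width'])
E
```

```text
t: 8.17
ee_pos: [0.6476, -0.1323, 0.136]
tcp_rot: [0.839, 3.013, 0.004]
wrist_force: [0.3, 0.3, -0.7]
grip_width: 0.0002
[ 0.64764896 -0.13226903  0.13602283] 58.887107081790404 [-0.37445335  0.32669355  1.58988341  0.00451137  1.2116788  -1.40374478] 0.0002034562156497728
```

```bash
python3 -m crank '[[0,0,0,0.12,0],[0,0,0,0.24,0],[0,0,-5,0.36,0],[0,0,-30,0.48,0],[0,0,-60,0.6,0],[0,0,-85,0.6,0],[0,0,-98,0.6,0],[0,0,-101,0.6,0],[0,0,-101,0.6,0]]'
python3 - <<'E'
from h import *
from scipy.spatial.transform import Rotation as Ro
s=sense();c=s['ee_pos'];yaw=np.arctan2(*Ro.from_rotvec(s['tcp_rot']).as_matrix()[[1,0],1]);print(c,np.degrees(yaw),s['joints'])
cv2.imwrite('pics/s5.png',cv2.resize(grab_frame('side')[180:380,220:460],None,fx=3,fy=3)[:,:,::-1])
cv2.imwrite('pics/w5.png',grab_frame('wrist')[:,:,::-1])
th=-0.1812;R=np.array([[np.cos(th),-np.sin(th)],[np.sin(th),np.cos(th)]]);tr=np.array([.53667,-.08613])+R@[.001,0]
print((c[:2]-tr)@R*1e3)
piv=np.array([.0595,.020])
for t,o in [(x,.015) for x in np.arange(-.25,1.7,.125)]:
    u=np.array([np.cos(t),-np.sin(t)]);p=R@(piv+.0595*np.array([-np.sin(t),-np.cos(t)])+o*u)+tr
    print(round(t,3),np.round((p-c[:2])*1e3,1), 'turn',round(th-t+np.pi/2-yaw,3))
E
```

```text
t: 8.92
ee_pos: [0.6465, -0.1315, 0.0331]
tcp_rot: [-0.089, 3.131, 0.013]
wrist_force: [-0.1, 0.5, 0.1]
grip_width: 0.0007
[ 0.64647515 -0.13145386  0.03310954] 93.2541194219679 [-0.37702325  0.45684964  1.62755885  0.01308132  1.05223337 -2.01103195]
[115.17525495 -24.793828  ]
-0.25 [-27.6  -4.2] turn 0.012
-0.125 [-35.1  -6.2] turn -0.113
0.0 [-42.7  -7.1] turn -0.238
0.125 [-50.3  -7.2] turn -0.363
0.25 [-57.9  -6.2] turn -0.488
0.375 [-65.4  -4.4] turn -0.613
0.5 [-72.5  -1.6] turn -0.738
0.625 [-79.2   2.1] turn -0.863
0.75 [-85.5   6.5] turn -0.988
0.875 [-91.1  11.8] turn -1.113
1.0 [-96.   17.6] turn -1.238
1.125 [-100.2   24.1] turn -1.363
1.25 [-103.5   31. ] turn -1.488
1.375 [-106.    38.2] turn -1.613
1.5 [-107.5   45.7] turn -1.738
1.625 [-108.    53.4] turn -1.863
```

View pics/s5.png

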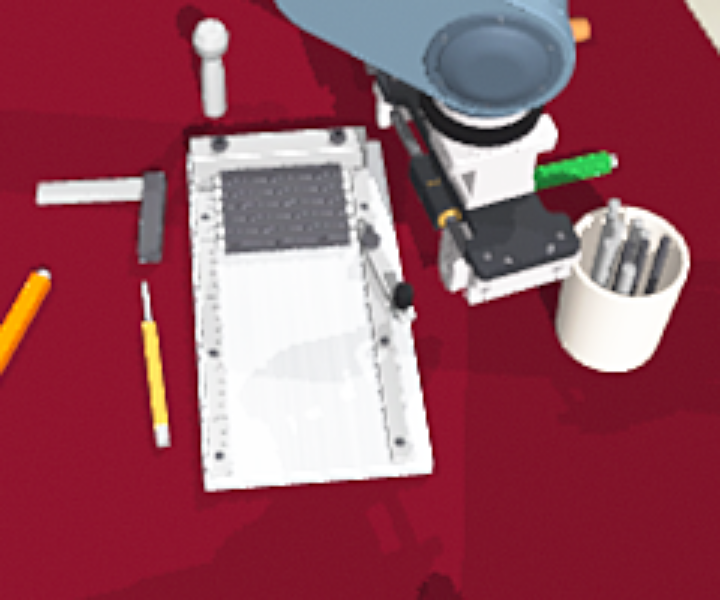

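View pics/w5.png

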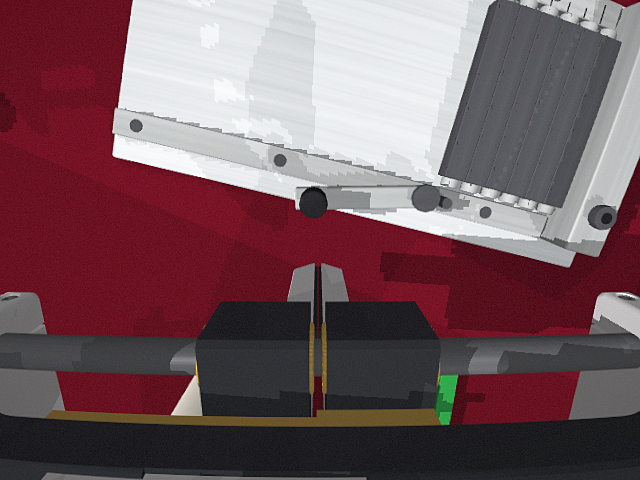

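The fingers at (318, 285) line up with the knob at (313, 202), and the row is still home. I'll push the knob round the arc while turning with it.

```bash
python3 -m crank '[[-14,-2,1,0,0],[-27.5,-4,1,0,0],[-35,-6,1,-0.11,0],[-42.5,-7,1,-0.23,0],[-50.5,-7,1,-0.36,0],[-58,-6,1,-0.48,0],[-65.5,-4.5,1,-0.6,0],[-72.5,-1.5,1,-0.72,0],[-79,2,1,-0.84,0],[-85.5,6.5,1,-0.96,0]]'
cat > nxt.py <<'E'
from h import *
from scipy.spatial.transform import Rotation as Ro
import sys
s=sense();c=s['ee_pos'];yaw=np.arctan2(*Ro.from_rotvec(s['tcp_rot']).as_matrix()[[1,0],1]);print(c,np.degrees(yaw),s['wrist_force'])
th=-0.1812;R=np.array([[np.cos(th),-np.sin(th)],[np.sin(th),np.cos(th)]]);tr=np.array([.53667,-.08613])+R@[.001,0]
print((c[:2]-tr)@R*1e3)
piv=np.array([.0595,.020])
for t,o in [(x,.015) for x in np.arange(.75,1.7,.125)]:
    u=np.array([np.cos(t),-np.sin(t)]);p=R@(piv+.0595*np.array([-np.sin(t),-np.cos(t)])+o*u)+tr
    print(round(t,3),np.round((p-c[:2])*1e3,1), 'turn',round(th-t+np.pi/2-yaw,3))
im=grab_frame('wrist');cv2.imwrite(f'pics/{sys.argv[1]}.png',im[:,:,::-1])
E
python3 nxt.py w6
```

```text
t: 9.85
ee_pos: [0.5645, -0.1271, 0.0398]
tcp_rot: [1.371, 2.804, -0.003]
wrist_force: [-0.7, -2.0, -1.3]
grip_width: 0.0008
[ 0.56451138 -0.12711739  0.03976152] 37.90814043266592 [-0.66759293 -2.01859686 -1.25158608]
[ 33.77190279 -35.29905863]
0.75 [-3.5  2.2] turn -0.022
0.875 [-9.1  7.4] turn -0.147
1.0 [-14.1  13.3] turn -0.272
1.125 [-18.2  19.7] turn -0.397
1.25 [-21.6  26.6] turn -0.522
1.375 [-24.   33.9] turn -0.647
1.5 [-25.5  41.4] turn -0.772
1.625 [-26.1  49. ] turn -0.897
```

View pics/w6.png

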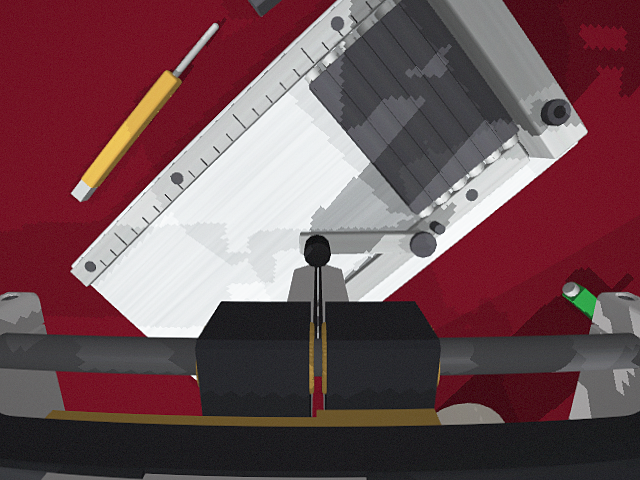

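The knob at (318, 248) is centred on the fingertips and the bar is swinging in. I continue round the arc, coming down 4 mm.

```bash
python3 -m crank '[[-5,3.5,-2,-0.06,0],[-9,7.5,-4,-0.15,0],[-14,13,-4,-0.27,0],[-18,19.5,-4,-0.4,0],[-21.5,26.5,-4,-0.52,0],[-24,33.5,-4,-0.65,0],[-25,38,-4,-0.74,0],[-25.5,41.5,-4,-0.8,0],[-25.5,43,-4,-0.8,0]]'; python3 nxt.py w7
```

```text
t: 10.65
ee_pos: [0.5395, -0.0832, 0.0372]
tcp_rot: [2.357, 2.047, -0.01]
wrist_force: [0.6, -0.3, 0.5]
grip_width: 0.0005
[ 0.53950536 -0.08317809  0.0372311 ] -8.029788200552304 [ 0.6065983  -0.32176319  0.4841455 ]
[1.25697238 3.41454604]
0.75 [ 21.5 -41.7] turn 0.78
0.875 [ 15.9 -36.5] turn 0.655
1.0 [ 10.9 -30.7] turn 0.53
1.125 [  6.8 -24.2] turn 0.405
1.25 [  3.4 -17.3] turn 0.28
1.375 [  1. -10.] turn 0.155
1.5 [-0.5 -2.5] turn 0.03
1.625 [-1.1  5.1] turn -0.095
```

View pics/w7.png

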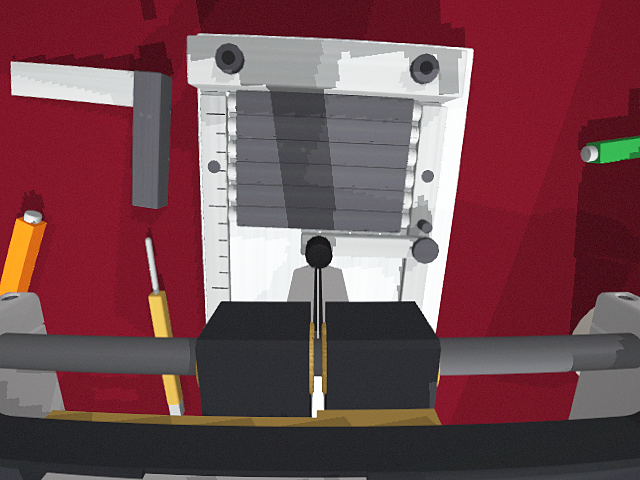

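The bar is almost square across behind the row, with the knob at (318, 250). A few millimetres more until it meets its stop.

```bash
python3 -m crank '[[0,1,0,-0.03,0],[0,2,0,-0.04,0],[0.2,3,0,-0.04,0],[0.3,4,0,-0.04,0],[0.3,4,0,-0.04,0]]';python3 -m crank '[[0.2,1,0,0,0],[0.3,2,0,0,0],[0.3,2,0,0,0]]'
```

```text
t: 11.12
ee_pos: [0.5401, -0.0819, 0.0379]
tcp_rot: [2.389, 2.004, -0.016]
wrist_force: [-2.3, -10.9, 0.9]
grip_width: 0.0007
t: 11.37
ee_pos: [0.5401, -0.082, 0.0381]
tcp_rot: [2.384, 2.006, -0.021]
wrist_force: [-1.7, -9.4, -0.9]
grip_width: 0.0005
```

It stopped with 10 N on it, so that is the end stop. I'll retreat and check.

```bash
python3 -m crank '[[-1,-4,0,0,0],[-3,-15,0,0,0],[-7,-40,0,0,0],[-8,-45,20,0,0],[-8,-45,55,0,0],[-8,-45,90,0,0],[-8,-45,110,0,0],[-8,-45,110,0,0],[-8,-45,110,0,0]]'
python3 - <<'E'
from h import *
P=camera_params('wrist');im=grab_frame('wrist');s=sense();print(s['ee_pos'],s['wrist_force'])
cv2.imwrite('pics/w8.png',im[:,:,::-1]);np.save('w8.npy',P['pose'])
cv2.imwrite('pics/s8.png',cv2.resize(grab_frame('side')[180:380,220:460],None,fx=3,fy=3)[:,:,::-1])
E
```

```text
t: 12.12
ee_pos: [0.5329, -0.1276, 0.1495]
tcp_rot: [2.381, 2.004, -0.018]
wrist_force: [0.1, -0.4, -0.2]
grip_width: 0.0004
[ 0.53182383 -0.12703383  0.14765607] [ 0.3028311  -0.36972727 -0.31850635]
```

View pics/w8.png

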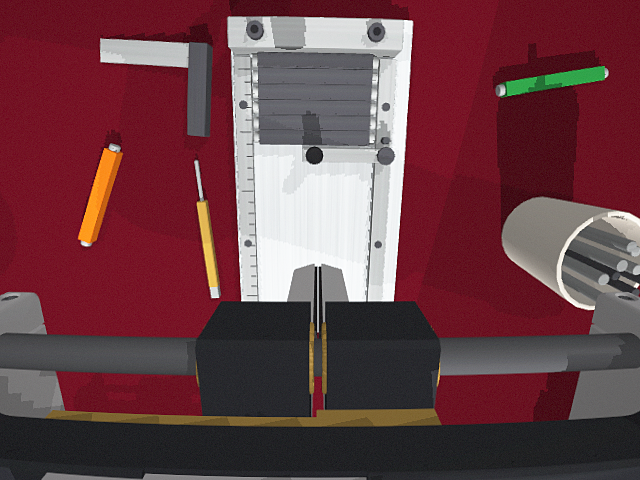

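View pics/s8.png

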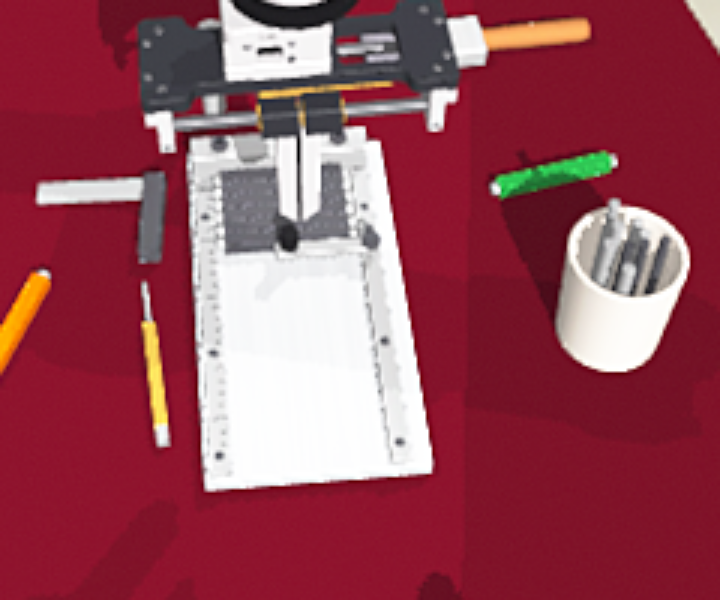

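Run:
```python
from h import *
P=camera_params('wrist');P['pose']=np.load('w8.npy')
th=-0.1812;R=np.array([[np.cos(th),-np.sin(th)],[np.sin(th),np.cos(th)]]);tr=np.array([.53667,-.08613])
J2=lambda w:(w[:,:2]-tr)@R*1e3
k=J2(cast('wrist',[(314.5,155)],.0465,P))[0];p=J2(cast('wrist',[(386,155.5)],.031,P))[0]
print('knob',k,'piv',p,'latch',np.arctan2(p[0]-k[0],p[1]-k[1]))
print('tail',J2(cast('wrist',[(258,144),(371,145)],.024,P)),'screws',J2(cast('wrist',[(243,104),(386,106)],.018,P)))
```

```text
knob [ 3.15644817 20.28595337] piv [62.36622108 20.01982178] latch 1.5752910205138086
tail [[-43.90857795  28.09366674]
 [ 50.66163817  28.2214315 ]] screws [[-56.40733697  60.49612433]
 [ 62.85594068  60.27280006]]
```

The latch measures about 1.575 rad and the tail sits at y = 28.1 mm, so the row is home and square. Nothing is touching the robot, so I'm handing in.

Run:
```python
from rig import *
print(finish_job(), sense()['t'])
```

```text
the job is handed in; nothing more can be done
the job is handed in; nothing more can be done
```

The row is home against the end stop, the latch bar stands square across behind it, and I handed the job in at about 12 s of the 58 s allowed. I pushed the row from its tail with both fingertips low on the last blank until it stopped under about 15 N. I then shut the fingers and pushed the knob round its arc until the bar met its stop under about 10 N.

**Last checks:**
- **Row:** the tail edge is at y = 28.1 and 28.2 mm of the jig at its two ends (28 is ideal). In the pictures the row is closed up and square, and no blank is lifted.
- **Latch:** about 1.575 rad, against a stop at 1.571.
- **Other tools:** those in view look unmoved. The hammer, spoon and domer were not in the last pictures, and I did not measure any tool's position afterwards.
- **Robot:** clear of everything; the wrist force was near zero.

**Disagreements:** the wrist and top cameras differ by about 3 mm across the channel, a little over the stated calibration. My first wrist measurement was 7 mm off because I read the camera pose after the picture; using the saved pose fixed it. The first side-camera estimate was about 5 mm off along the channel, probably from picking the lower base edge, so I did not use it.

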